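# Hold the metal tester's probe on the gold blank

## Task

Pick up the metal-test probe from its wooden holder, pass its steel rod from above down through the guide eye of the stand that carries the gold blank, and hold it upright with its tip on the black spot, pressing lightly so that the sprung table under the blank sinks to about half of its 14 mm travel and never bottoms hard. The program finishes while the gripper is still holding the probe there, still and upright. Leave the silver blank and its table, the bowl, the jar and the bangle undisturbed.

Things in the scene. Friction and masses are not known exactly. Their poses are not given: they have to be found in the camera images.
- probe: Loose test probe, 150 mm long, 84 to 168 g. Origin at the rod's tip, z along the axis from tip to handle. Steel rod, diameter 8 mm, round end, z 0 to 60 mm; round handle, diameter 24 mm, z 60 to 150 mm (brass collar, then black; a 5.5 mm red button on top). Starts upright in the holder's hole, its shoulder on the holder's top: handle 66 to 156 mm above the surface. Gripped from above at any yaw.
- holder: Fixed light-wood block, 60 x 60 x 66 mm high, origin at the centre of its underside; in the centre of its top a vertical 12 mm hole, 62 mm deep, in which the probe's rod stands.
- gold_stand: Fixed test stand of the gold blank: blue base 110 (x) x 90 (y) x 20 mm high, origin at the centre of its underside. A 10 mm steel post 37 mm to its +y side, 83 mm high, carries at its top an arm (top at 86 mm) with the guide eye over the base's centre. Nothing of the stand is higher than 86 mm.
- gold_eye (a point): Centre of the top mouth of the gold stand's guide eye, 86 mm above the work surface: a level steel ring, outside diameter 26 mm, hole diameter 14 mm, 6 mm thick (top 86 mm, underside 80 mm). The stand's own z axis is up.
- gold_spot (a point): Centre of the black spot (9 mm in diameter) on the top face of the gold blank, straight under the eye's centre; it is 50 mm above the work surface when the table is up and sinks with the table. z up.
- gold_piece: The gold-coloured medal blank, a disc 46 mm in diameter and 8 mm thick fixed on the sprung table; origin at the centre of its underside, z up.
- gold_table (a joint): How far the gold stand's sprung table (dark steel disc 60 mm in diameter, carrying the blank) has sunk, in m: 0 up (start), 0.014 on its hard stop. It starts to sink at about 0.7 N and takes 0.4 N more for each mm: about 3.5 N at half travel.
- silver_stand: Fixed test stand of the silver blank, the same as the gold one in all but the blank's colour. Not to be used. Origin at the centre of its base's underside.
- silver_piece: The silver-coloured medal blank on the other stand, 46 mm in diameter, 8 mm thick, origin at the centre of its underside. To be left alone.
- silver_table (a joint): How far the silver stand's sprung table has sunk, in m (0 up at the start, 0.014 on its stop). To be left alone.
- bowl: Bystander: loose olive-green glazed bowl, 90 mm across the rim, 40 mm high, origin under its centre.
- jar: Bystander: loose amber jar with a white cap, 44 mm in diameter, 50 mm high, origin under its centre.
- bangle: Bystander: loose brass bangle lying flat, 66 mm outside and 54 mm inside diameter, 12 mm high, origin under its centre.
Not all that is in view belongs to the job. What is shaped like the gold_stand but green or purple is not meant.

How it is judged:
On the way, in this order (a step that is already met when the one before it is completed fails the run):
1. the probe is lifted clear of its holder in the gripper (z of probe in the frame of holder above 0.07 m and contact force between probe and the fingers above 1 N), for 0.1 s.
2. the rod's end is through the gold stand's guide eye from above, upright (z of probe in the frame of gold_eye below -0.008 m and horizontal distance between probe and gold_eye below 0.007 m and angle between probe's own z axis and vertical below 0.25 rad), for 0.1 s.
At the end, for the whole second after the job is handed in: The gripper still holds the probe, at rest, within 5 degrees of upright, through the gold stand's eye, tip within 4.5 mm of the spot's centre, pressing with 1 to 7 N, gold table sunk 3.5 to 10.5 mm; fingers off the blank; bowl, jar and bangle within 15 mm of their start; silver table up (horizontal distance between probe and gold_spot below 0.0045 m and horizontal distance between probe and gold_eye below 0.0045 m and z of probe in the frame of gold_eye below -0.03 m and angle between probe's own z axis and vertical below 0.09 rad and contact force between probe and gold_piece between 1 and 7 N and value of joint gold_table between 0.0035 and 0.0105 m and contact force between probe and the fingers above 1 N and contact force between the fingers and gold_piece below 0.1 N and linear speed of probe below 0.02 m/s and distance of each of bowl, jar, bangle from where it was at the start of the episode below 0.015 m and value of joint silver_table below 0.003 m); the arm keeps its last pose, push and grip.
It fails at once if the probe is pushed hard onto the gold blank (over 15 N) (contact force between probe and gold_piece above 15 N).
It fails at once if the silver blank's table is pressed (value of joint silver_table above 0.003 m).
It fails at once if the bowl, jar or bangle is moved by more than 15 mm (distance of any of bowl, jar, bangle from where it was at the start of the episode above 0.015 m).
It also fails if it takes over 45 s, if anything falls off the work surface, if the arm or the gripper's body presses on something with over 40 N, if the wrist force passes 120 N, or if a joint passes its speed limit or range.

## Robot

A 7-joint arm with a two-finger parallel gripper is mounted at the origin on the work surface. World frame = base frame: x ahead of the robot, y to its left, z up, the work surface at z = 0. Lengths are in m, angles in rad, forces in N, time in s.
With the tool pointing down it reaches from about 0.425 to 0.825 m from the base axis. Payload 3.6 kg.
Tool frame: the origin (TCP) lies at the centre of the arm's flange, where the gripper is bolted on; the fingertips stand 173 mm ahead of it and the grasp point (between the pads) lies 155 mm ahead of it (bot.nose_length is the distance from the TCP to the fingertips, in m); z points along the fingers, y is the line along which they close (so a half turn about z gives the same grasp; the last joint's range is limited). The gripper opens to 85 mm and grips with 20 to 120 N. Pads are 22 mm wide; open, the fingers measure 114 mm over their backs; the gripper's body (76 mm by 85 mm) begins 54 mm behind the grasp point. The pads swing forward as they close: fully open they stand 13 mm farther back than shut.
Start: joints at [-1.141, 0.615, -0.013, 1.423, 0.008, 1.103, -0.04], TCP at [0.287, 0.583, 0.405] pointing down, gripper open.
Joint ranges: [-3.12, 3.12], [-0.3, 2.06], [-1.34, 1.32], [0.26, 2.42], [-1.36, 4.5], [0.01, 1.98], [-2.84, 2.84]. Speed limits (rad/s): [2.79, 2.79, 3.14, 3.14, 3.14, 3.14, 3.14].

## Interface

Orientations are given as a unit quaternion [x, y, z, w].
In Python, from plant import bot gives the robot as it stands.
- The arm moves only by the tool jog_arm, never from a script. Its argument "targets" is a list of rows, each a list of 7 numbers: the closure, from -1 (fully open) to 1 (shut), then the shift along the tool's x, y, z in mm, then the turn, a rotation vector about the tool's x, y, z in rad. A call has 1 to 20 rows; each row is the pose to reach, as a shift and turn from the pose commanded when the call began, along the tool's axes at that moment; what a row does not reach only later rows make up. A row lasts 1/8 s, in which the tool goes at most 62.5 mm and 10.7 degrees, less where a joint would pass 70% of its speed; a pose out of reach is approached as far as the arm can. A call with a gripper value outside its range is refused whole. The fingers move at their own pace and stop on an object; "grip_force" is the grip in N (left out, the last holds). Time passes only in rows, so rows that repeat a pose let the fingers close. It gives the time, the measured TCP pose, the force, the opening and the grip force at its end, in the units of the state.
- bot.get_state(): the state, without advancing time (a new reading comes with each control period).
- bot.capture(name): name is "side" or "top" or "wrist"; returns (picture, depth): 384x512x3 uint8, red, green, blue; 384x512 float32, m along the optical axis (not along the pixel's ray), 0 where there is no reading.
- bot.get_calibration(name): a dict with "fx", "fy", "cx", "cy" (pixels), "dist" ([k1, k2, p1, p2, k3] as OpenCV has them; the pictures are not rectified), "T" (4x4, takes a point from camera to world coordinates). Camera axes: x right, y up, looking along -z (the intrinsics and any distortion apply to the point x, -y, -z); pixel columns grow to the right and rows downward; lengths in m; the calibration is good to about 2 mm. A picture is of the moment at which its call begins: read the wrist's pose just before it. get_calibration takes no time and is no camera call; for the wrist camera it gives the pose at the moment of the call.
- bot.job_done(): hands the job in; it is judged then, once.
The state is a dict: "clock": time; "joint_pos": joint angles; "joint_vel": joint speeds; "joint_efforts": joint torques, N m; "tcp_pos": TCP position; "tool_rot": TCP orientation; "contact_force": force on the tool from outside, world axes, zero at the start; "wrist_torque": the same for the moment, N m; "grip_width": finger opening in m; "gripper_force": force on a finger pad.
Only numpy, scipy, OpenCV 4.12 (cv2) and the standard library are available. Lean on these libraries where they do the work, as an engineer would, in place of code of your own. Each camera call takes 0.05 s, during which the arm holds its last target. There are 200 camera calls.

## Working session

There is one attempt and no reset: what is moved stays moved. The work goes in short steps, Python scripts to look and compute and a tool call to move; the robot and the scene stay as the last step left them, time stands still between calls to the robot, and variables do not carry over. Pictures are saved under pics/ and viewed, at most 10 in all, crops included, and the job is handed in when it is done.

Besides the shell and the picture viewer there is one more tool, called after "Emit:" by a JSON object that holds its "name" and its "arguments", one argument or row to a line. jog_arm: Moves the arm, as the interface text tells. Its arguments: {"type":"object","properties":{"targets":{"type":"array"},"grip_force":{"type":"number"}},"required":["targets"]}

```bash
mkdir -p pics; ls
cat > h.py <<'E'
import numpy as np, cv2
from plant import bot
def snap(n,f=None):
    c=bot.get_calibration(n); im,d=bot.capture(n)
    if f: cv2.imwrite('pics/'+f,cv2.cvtColor(im,cv2.COLOR_RGB2BGR))
    return im,d,c
def rays(c,px):
    K=np.array([[c['fx'],0,c['cx']],[0,c['fy'],c['cy']],[0,0,1.]])
    p=cv2.undistortPoints(np.float64(px).reshape(-1,1,2),K,np.array(c['dist'],float)).reshape(-1,2)
    T=np.array(c['T']); d=np.c_[p[:,0],-p[:,1],-np.ones(len(p))]@T[:3,:3].T
    return T[:3,3],d
def onplane(c,px,z):
    o,d=rays(c,px); return o+d*((z-o[2])/d[:,2])[:,None]
def withdepth(c,px,dep):
    o,d=rays(c,px); return o+d*np.float64(dep).reshape(-1,1)
def proj(c,P):
    K=np.array([[c['fx'],0,c['cx']],[0,c['fy'],c['cy']],[0,0,1.]])
    T=np.array(c['T']); q=(np.atleast_2d(P)-T[:3,3])@T[:3,:3]; q=q*[1,-1,-1]
    return cv2.projectPoints(q,np.zeros(3),np.zeros(3),K,np.array(c['dist'],float))[0].reshape(-1,2)
E
python3 - <<'E'
from h import *
np.set_printoptions(precision=4,suppress=True)
a=snap('top','top1.png');b=snap('side','side1.png')
for x in (a,b): print(x[2]['fx'],x[2]['dist'],np.array(x[2]['T']))
cv2.imwrite('pics/both.png',cv2.cvtColor(cv2.resize(np.hstack([a[0],b[0]]),(800,300)),cv2.COLOR_RGB2BGR))
s=bot.get_state();print(s)
E
```

```text
pics
403.0977244105468 [0.0036 0.     0.     0.     0.    ] [[-0.0082  0.9927 -0.1202  0.4571]
 [-0.9999 -0.0095 -0.01    0.    ]
 [-0.0111  0.1201  0.9927  1.0792]
 [ 0.      0.      0.      1.    ]]
366.1639219749149 [-0.1043  0.      0.      0.      0.    ] [[ 0.9178  0.2653 -0.2955  0.3713]
 [-0.3967  0.6487 -0.6495 -0.4692]
 [ 0.0194  0.7133  0.7006  0.5762]
 [ 0.      0.      0.      1.    ]]
{'clock': 0.1, 'joint_pos': array([-1.1405,  0.6158, -0.0126,  1.4248,  0.0081,  1.1034, -0.0404]), 'joint_vel': array([ 0.0003, -0.002 ,  0.0013, -0.0029,  0.0006,  0.0021, -0.0003]), 'joint_efforts': array([  0.0014, -47.0386,   0.2603, -17.1571,   0.0101,   0.0059,
         0.    ]), 'tcp_pos': array([0.2866, 0.5831, 0.4036]), 'tool_rot': array([ 0.2264,  0.974 , -0.0011, -0.0002]), 'contact_force': array([-0.3967,  0.354 , -0.3615]), 'wrist_torque': array([-0.022 , -0.0626, -0.0112]), 'gripper_force': 0.0, 'grip_width': 0.08559644879330448}
```

View pics/top1.png

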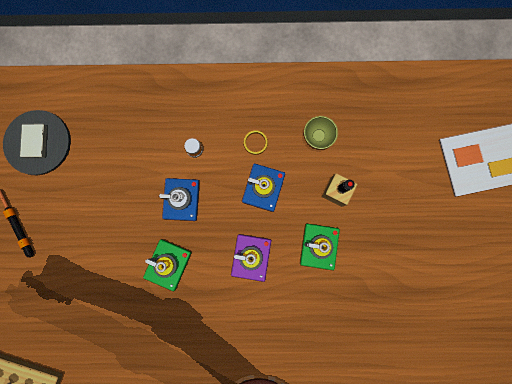

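View pics/side1.png

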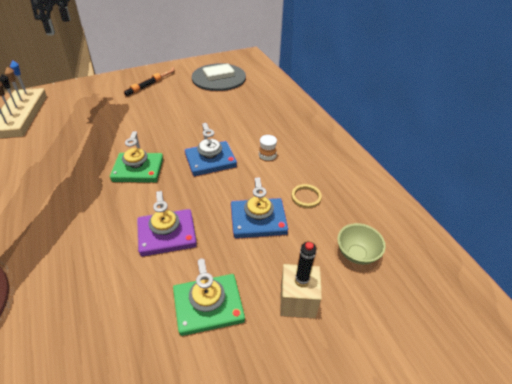

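Top view candidates: blue base with gold blank at (264,187), which matches the description. The blue base with silver blank at (180,198) is the silver stand. The stands at (166,265) and (320,247) are green and the one at (251,258) is purple, so all three are decoys. The probe stands in its holder at (345,187), with the bowl at (320,133), bangle at (256,142) and jar at (193,147).

Run:
```python
from h import *
np.set_printoptions(precision=4,suppress=True)
a,ad,ac=snap('top');b,bd,bc=snap('side')
def blobs(im,lo,hi,amin):
    hsv=cv2.cvtColor(im,cv2.COLOR_RGB2HSV); m=cv2.inRange(hsv,lo,hi)
    n,l,s,c=cv2.connectedComponentsWithStats(m); return m,l,[(i,s[i],c[i]) for i in range(1,n) if s[i][4]>=amin]
for nm,im,c,box in (('top',a,ac,(230,155,130,65)),('side',b,bc,(220,170,140,150))):
    m,l,bl=blobs(im,(100,130,60),(125,255,255),200)
    for i,s,ce in bl:
        if s[4]>3000: continue
        pts=cv2.findContours((l==i).astype('uint8'),0,2)[0][0]
        r=cv2.minAreaRect(cv2.convexHull(pts)); 
        print(nm,'blue',s,'ctr',r[0],onplane(c,[r[0]],.02)); 
        if nm=='top': q=onplane(c,cv2.boxPoints(r),.02); print(q[:,:2])
    m,l,bl=blobs(im,(0,170,120),(6,255,255),3)
    for i,s,ce in bl:
        x,y=ce
        if box[0]<x<box[0]+box[2] and box[1]<y<box[1]+box[3]: print(nm,'red',s,ce,'at156',onplane(c,[ce],.156),'at20',onplane(c,[ce],.02))
# probe by two views
ac_=cv2.cvtColor(cv2.resize(a[160:215,235:365],(780,330),interpolation=2),4)
bc_=cv2.cvtColor(cv2.resize(b[170:245,225:295],(280,300),interpolation=2),4)
bp=cv2.cvtColor(cv2.resize(b[235:320,275:330],(194,300),interpolation=2),4)
can=np.zeros((600,800,3),'uint8');can[:270,:780]=ac_[:270];can[300:,:280]=bc_;can[300:,300:494]=bp
cv2.imwrite('pics/crop.png',can)
```

```text
top blue [242 164  43  48 885] ctr (263.2752380371094, 187.08258056640625) [[ 0.5885 -0.02    0.02  ]]
[[ 0.5499  0.038 ]
 [ 0.6542  0.0062]
 [ 0.6275 -0.0784]
 [ 0.5239 -0.0458]]
top blue [163 178  36  43 884] ctr (180.25381469726562, 198.94668579101562) [[0.559  0.1998 0.02  ]]
[[0.5086 0.2471]
 [0.6173 0.2413]
 [0.61   0.152 ]
 [0.5016 0.1589]]
top red [279 174   3   3   9] [280. 175.] at156 [[ 0.5995 -0.0564  0.156 ]] at20 [[ 0.6205 -0.0648  0.02  ]]
top red [348 182   5   4  16] [349.75  183.625] at156 [[ 0.5778 -0.2167  0.156 ]] at20 [[ 0.5956 -0.2486  0.02  ]]
side blue [186 142  50  33 768] ctr (210.61766052246094, 157.5294189453125) [[0.5566 0.1912 0.02  ]]
side blue [ 232  200   55   37 1175] ctr (259.0447692871094, 217.71595764160156) [[ 0.5859 -0.0276  0.02  ]]
side red [280 224   3   2   6] [281.  224.5] at156 [[ 0.5585 -0.1606  0.156 ]] at20 [[ 0.6191 -0.0608  0.02  ]]
side red [306 243   7   6  38] [308.8684 245.5   ] at156 [[ 0.578  -0.2115  0.156 ]] at20 [[ 0.6449 -0.1281  0.02  ]]
```

View pics/crop.png

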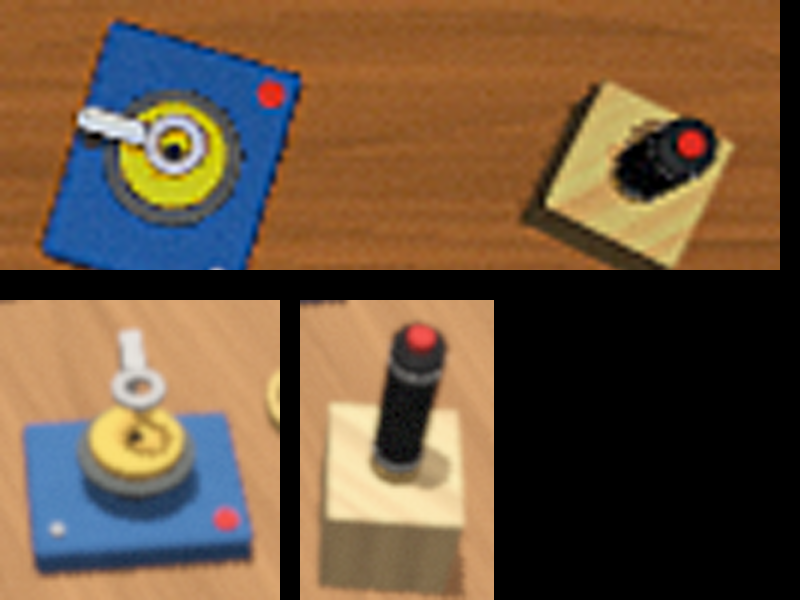

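Emit:
{"name": "jog_arm", "arguments": {
  "targets": [
    [-1, -61, -59, 0, 0, 0, 0],
    [-1, -122, -118, 0, 0, 0, 0],
    [-1, -183, -176, 0, 0, 0, 0],
    [-1, -245, -235, 0, 0, 0, 0],
    [-1, -306, -294, 0, 0, 0, 0],
    [-1, -367, -353, 0, 0, 0, 0],
    [-1, -428, -411, 0, 0, 0, 0],
    [-1, -490, -470, 0, 0, 0, 0],
    [-1, -551, -529, 0, 0, 0, 0],
    [-1, -580, -558, 0, 0, 0, 0],
    [-1, -612, -587, 0, 0, 0, 0],
    [-1, -612, -587, 0, 0, 0, 0],
    [-1, -612, -587, 0, 0, 0, 0],
    [-1, -612, -587, 0, 0, 0, 0],
    [-1, -612, -587, 0, 0, 0, 0],
    [-1, -612, -587, 0, 0, 0, 0]
  ],
  "grip_force": 50
}}

```text
clock: 2.2
tcp_pos: [0.577, -0.2124, 0.4043]
tool_rot: [0.226, 0.974, 0.001, -0.001]
contact_force: [-0.7, 0.7, 0.0]
grip_width: 0.0855
gripper_force: 0.0
```

Run:
```python
from h import *
np.set_printoptions(precision=4,suppress=True)
a,d,c=snap('wrist','w1.png'); s=bot.get_state(); print(s['clock'],s['tcp_pos'],s['tool_rot'],s['joint_pos'],c)
print(proj(c,[[.578,-.214,.156],[.5885,-.02,.086]]))
hsv=cv2.cvtColor(a,cv2.COLOR_RGB2HSV); m=cv2.inRange(hsv,(0,170,120),(6,255,255))
n,l,st,ce=cv2.connectedComponentsWithStats(m)
for i in range(1,n):
    if st[i][4]>20: print(st[i],ce[i],onplane(c,[ce[i]],.156))
```

```text
2.25 [ 0.5771 -0.2117  0.4045] [ 0.2253  0.9743  0.0008 -0.0005] [ 0.2459  0.5603  0.1165  1.5354 -0.0729  1.0512  1.4974] {'fx': 304.80476448611773, 'fy': 304.80476448611773, 'cx': 257.74089098657845, 'cy': 189.42693203275363, 'dist': array([-0.0694,  0.    ,  0.    ,  0.    ,  0.    ]), 'T': array([[ 0.4409, -0.8677, -0.2297,  0.5191],
       [ 0.8976,  0.4261,  0.113 , -0.1839],
       [-0.0002, -0.256 ,  0.9667,  0.3718],
       [ 0.    ,  0.    ,  0.    ,  1.    ]])}
[[256.4192 201.1549]
 [448.7022 100.4897]]
[216  70  10  10  74] [220.8108  74.3514] [[ 0.4876 -0.1962  0.156 ]]
[385 139   8   8  54] [388.3889 142.6111] [[ 0.5805 -0.1102  0.156 ]]
[248 194  14  15 163] [254.4601 201.0184] [[ 0.5773 -0.2153  0.156 ]]
```

View pics/w1.png

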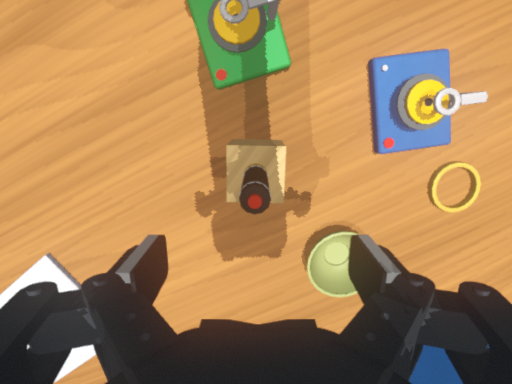

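Wrist view: the probe's red button is at (254,201), which gives (0.577,-0.215) and agrees with the top and side views. The gold stand is at (412,101) with its eye at (448,101), and the fingers straddle the probe symmetrically. Next I descend and grip.

Emit:
{"name": "jog_arm", "arguments": {
  "targets": [
    [-1, -1.5, -2, 40, 0, 0, 0],
    [-1, -1.5, -2, 80, 0, 0, 0],
    [-1, -1.5, -2, 110, 0, 0, 0],
    [-1, -1.5, -2, 133, 0, 0, 0],
    [-1, -1.5, -2, 133, 0, 0, 0],
    [-1, -1.5, -2, 133, 0, 0, 0],
    [0.2, -1.5, -2, 133, 0, 0, 0],
    [1, -1.5, -2, 133, 0, 0, 0],
    [1, -1.5, -2, 133, 0, 0, 0],
    [1, -1.5, -2, 133, 0, 0, 0],
    [1, -1.5, -2, 133, 0, 0, 0],
    [1, -1.5, -2, 133, 0, 0, 0],
    [1, -1.5, -2, 133, 0, 0, 0],
    [1, -1.5, -2, 133, 0, 0, 0]
  ],
  "grip_force": 50
}}

```text
clock: 4.0
tcp_pos: [0.5776, -0.2159, 0.2721]
tool_rot: [0.226, 0.974, -0.0, 0.0]
contact_force: [-1.9, 0.4, 5.4]
grip_width: 0.0231
gripper_force: 48.9
```

Emit:
{"name": "jog_arm", "arguments": {
  "targets": [
    [1, 0, 0, -20, 0, 0, 0],
    [1, 0, 0, -50, 0, 0, 0],
    [1, 0, 0, -80, 0, 0, 0],
    [1, 0, 0, -100, 0, 0, 0],
    [1, 0, 0, -115, 0, 0, 0],
    [1, 0, 0, -115, 0, 0, 0],
    [1, 0, 0, -115, 0, 0, 0],
    [1, 0, 0, -115, 0, 0, 0]
  ]
}}

```text
clock: 5.0
tcp_pos: [0.5773, -0.2157, 0.3854]
tool_rot: [0.226, 0.974, 0.0, -0.001]
contact_force: [-0.3, -0.5, -1.4]
grip_width: 0.0232
gripper_force: 48.9
```

Run:
```python
from h import *
np.set_printoptions(precision=4,suppress=True)
a,d,c=snap('wrist'); s=bot.get_state(); print(s['clock'],s['tcp_pos'],s['tool_rot'],s['contact_force'],s['grip_width'])
t,_,tc=snap('top');b,_,bc=snap('side')
p=s['tcp_pos'].copy();tip=p-[0,0,.265]
print(proj(c,[tip,[.5885,-.02,.086]]),proj(bc,[tip,tip+[0,0,.06],tip+[0,0,.15]]),proj(tc,[[.5885,-.02,.086]]))
x,y=proj(bc,[tip])[0].astype(int)
can=np.zeros((600,800,3),'uint8')
can[:384,:512]=a
can[:384,520:800]=cv2.resize(b[y-70:y+26,x-35:x+35],(280,384),interpolation=2); print('side crop origin',x-35,y-70,'x4')
x,y=proj(tc,[[.5885,-.02,.086]])[0].astype(int)
can[392:592,:320]=cv2.resize(t[y-12:y+13,x-20:x+20],(320,200),interpolation=2); print('top origin',x-20,y-12,'x8')
x,y=proj(bc,[[.5885,-.02,.086]])[0].astype(int)
can[392:592,400:720]=cv2.resize(b[y-12:y+13,x-20:x+20],(320,200),interpolation=2); print('side origin',x-20,y-12,'x8')
cv2.imwrite('pics/c2.png',can[...,::-1])
```

```text
5.05 [ 0.5774 -0.2157  0.3857] [ 0.2264  0.974   0.0001 -0.001 ] [ 0.4625  0.2129 -0.3805] 0.022935251519381947
[[258.3631 193.4499]
 [465.2442  98.2644]] [[306.8773 262.0432]
 [312.2862 237.052 ]
 [322.2018 190.3597]] [[263.7472 183.8249]]
side crop origin 271 192 x4
top origin 243 171 x8
side origin 239 179 x8
```

View pics/c2.png

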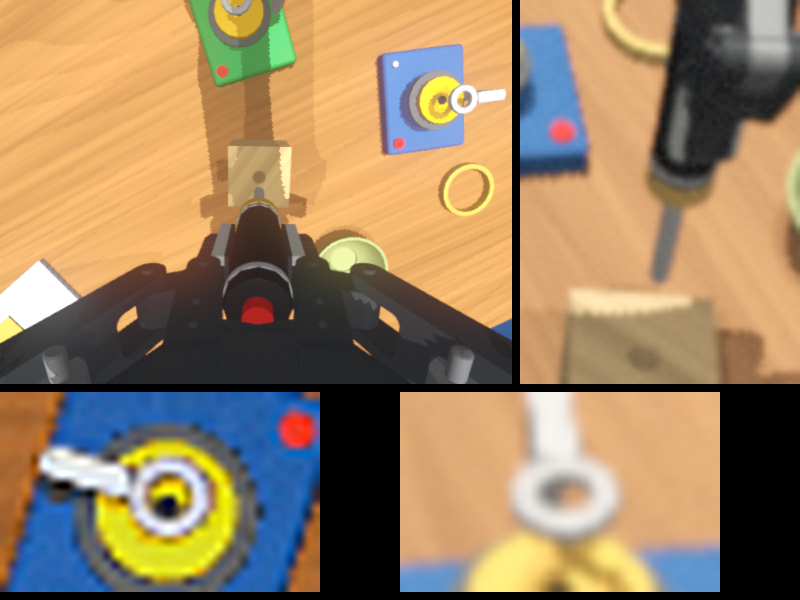

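The probe is held upright: its tip is at (258,189) in the wrist view and (305.5,262) in the side view, within 2 mm of what I expected. The eye is at top (264,184), side (259.6,191.8) and wrist (464,98.5), all giving about (0.588,-0.020). Next I move the tip over the eye.

Emit:
{"name": "jog_arm", "arguments": {
  "targets": [
    [1, 12, 28, 0, 0, 0, 0],
    [1, 28, 66, 0, 0, 0, 0],
    [1, 44, 104, 0, 0, 0, 0],
    [1, 58, 138, 0, 0, 0, 0],
    [1, 68, 161, 0, 0, 0, 0],
    [1, 76, 180, 10, 0, 0, 0],
    [1, 76, 180, 20, 0, 0, 0],
    [1, 76, 180, 20, 0, 0, 0],
    [1, 76, 180, 20, 0, 0, 0],
    [1, 76, 180, 20, 0, 0, 0],
    [1, 76, 180, 20, 0, 0, 0]
  ]
}}

```text
clock: 6.52
tcp_pos: [0.5887, -0.0213, 0.367]
tool_rot: [0.227, 0.974, -0.0, 0.0]
contact_force: [0.2, 0.7, -0.9]
grip_width: 0.0228
gripper_force: 49.1
```

Run:
```python
from h import *
np.set_printoptions(precision=4,suppress=True)
a,d,c=snap('wrist','w3.png'); s=bot.get_state(); print(s['clock'],s['tcp_pos'],s['tool_rot'],s['contact_force'],s['grip_width'])
b,_,bc=snap('side','s3.png');t,_,tc=snap('top')
p=s['tcp_pos'].copy();tip=p-[0,0,.265]
E=[.5885,-.02,.086]
print(proj(c,[tip,E]),proj(bc,[tip,E]))
can=np.zeros((600,800,3),'uint8')
x,y=proj(c,[tip])[0].astype(int)
can[:600,:400]=cv2.resize(a[y-40:y+50,x-30:x+30],(400,600),interpolation=2); print('wrist origin',x-30,y-40,'x6.67')
x,y=proj(bc,[tip])[0].astype(int)
can[:600,400:]=cv2.resize(b[y-25:y+20,x-15:x+15],(400,600),interpolation=2); print('side origin',x-15,y-25,'x13.3')
cv2.imwrite('pics/c3.png',can[...,::-1])
```

```text
6.575 [ 0.5887 -0.0212  0.367 ] [0.2267 0.974  0.     0.0003] [ 0.2336 -0.0129 -0.7846] 0.022927429858985462
[[258.3625 192.2129]
 [259.4509 186.3162]] [[260.3156 185.9662]
 [259.6865 191.6651]]
wrist origin 228 152 x6.67
side origin 245 160 x13.3
```

View pics/c3.png

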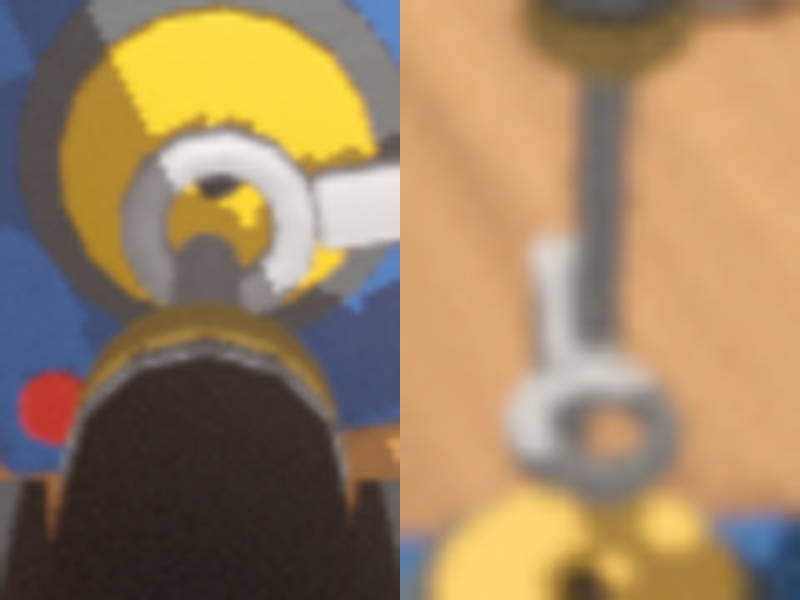

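The tip sits just above the eye (wrist crop: tip (206,240), ring centre (217,217); side crop: rod at x=597, ring at x=592). The correction is about 1.5 mm along tool y and 0.5 mm along x. I'll descend through the eye and stop before contact.

Emit:
{"name": "jog_arm", "arguments": {
  "targets": [
    [1, 0.5, 1.5, 0, 0, 0, 0],
    [1, 0.5, 1.5, 0, 0, 0, 0],
    [1, 0.5, 1.5, 8, 0, 0, 0],
    [1, 0.5, 1.5, 16, 0, 0, 0],
    [1, 0.5, 1.5, 24, 0, 0, 0],
    [1, 0.5, 1.5, 32, 0, 0, 0],
    [1, 0.5, 1.5, 40, 0, 0, 0],
    [1, 0.5, 1.5, 44, 0, 0, 0],
    [1, 0.5, 1.5, 44, 0, 0, 0],
    [1, 0.5, 1.5, 44, 0, 0, 0],
    [1, 0.5, 1.5, 44, 0, 0, 0]
  ]
}}

```text
clock: 8.05
tcp_pos: [0.589, -0.0192, 0.3231]
tool_rot: [0.226, 0.974, 0.0, 0.0]
contact_force: [-0.6, -0.2, -1.4]
grip_width: 0.0228
gripper_force: 49.0
```

Run:
```python
from h import *
np.set_printoptions(precision=4,suppress=True)
a,d,c=snap('wrist'); s=bot.get_state(); print(s['clock'],s['tcp_pos'],s['tool_rot'],s['contact_force'],s['wrist_torque'])
b,_,bc=snap('side')
p=s['tcp_pos'].copy();tip=p-[0,0,.266]
can=np.zeros((600,800,3),'uint8')
x,y=proj(c,[tip])[0].astype(int)
can[:600,:400]=cv2.resize(a[y-40:y+50,x-30:x+30],(400,600),interpolation=2)
x,y=proj(bc,[tip])[0].astype(int)
can[:600,400:]=cv2.resize(b[y-35:y+25,x-20:x+20],(400,600),interpolation=2); print('side origin',x-20,y-35,'x10')
cv2.imwrite('pics/c4.png',can[...,::-1])
```

```text
8.1 [ 0.589  -0.0192  0.323 ] [0.2264 0.974  0.     0.0003] [-0.2009  0.0842 -1.3031] [-0.0101 -0.0096 -0.0114]
side origin 239 166 x10
```

View pics/c4.png

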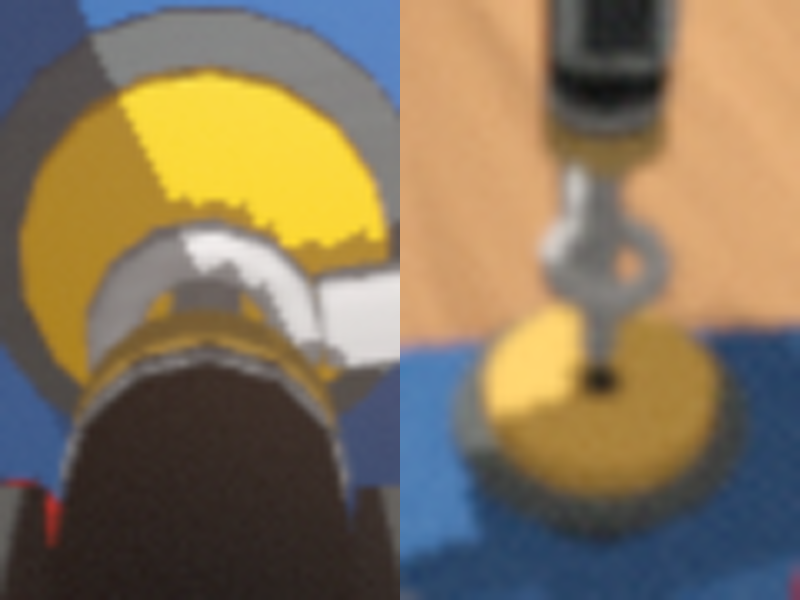

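The rod is through the eye and directly over the black spot (side crop: tip (600,355), spot (601,380)). Next I press down gently.

Emit:
{"name": "jog_arm", "arguments": {
  "targets": [
    [1, -0.5, 0, 2, 0, 0, 0],
    [1, -0.5, 0, 4, 0, 0, 0],
    [1, -0.5, 0, 6, 0, 0, 0],
    [1, -0.5, 0, 7.5, 0, 0, 0],
    [1, -0.5, 0, 9, 0, 0, 0],
    [1, -0.5, 0, 10.5, 0, 0, 0],
    [1, -0.5, 0, 11, 0, 0, 0],
    [1, -0.5, 0, 11, 0, 0, 0],
    [1, -0.5, 0, 11, 0, 0, 0],
    [1, -0.5, 0, 11, 0, 0, 0]
  ]
}}

```text
clock: 9.4
tcp_pos: [0.5894, -0.0194, 0.3118]
tool_rot: [0.226, 0.974, -0.0, 0.0]
contact_force: [-0.4, -0.8, 1.8]
grip_width: 0.0233
gripper_force: 49.1
```

Emit:
{"name": "jog_arm", "arguments": {
  "targets": [
    [1, 0, 0, 1, 0, 0, 0],
    [1, 0, 0, 2, 0, 0, 0],
    [1, 0, 0, 2.5, 0, 0, 0],
    [1, 0, 0, 2.5, 0, 0, 0],
    [1, 0, 0, 2.5, 0, 0, 0],
    [1, 0, 0, 2.5, 0, 0, 0],
    [1, 0, 0, 2.5, 0, 0, 0],
    [1, 0, 0, 2.5, 0, 0, 0]
  ]
}}

```text
clock: 10.4
tcp_pos: [0.5894, -0.0195, 0.3092]
tool_rot: [0.226, 0.974, -0.0, 0.0]
contact_force: [-0.4, 0.0, 2.3]
grip_width: 0.0227
gripper_force: 49.1
```

Run:
```python
from h import *
np.set_printoptions(precision=4,suppress=True)
F=[]
for k in range(8):
    b,_,bc=snap('side'); s=bot.get_state(); F.append(s['contact_force'])
print(s['clock'],s['tcp_pos'],s['tool_rot'],np.mean(F,0),np.std(F,0),s['wrist_torque'],np.abs(s['joint_vel']).max())
can=np.zeros((600,800,3),'uint8')
can[:600,:400]=cv2.resize(b[166:226,239:279],(400,600),interpolation=2)
cv2.imwrite('pics/c5.png',can[:,:400,::-1])
```

```text
10.8 [ 0.5894 -0.0194  0.3092] [ 0.2264  0.974  -0.      0.    ] [-0.4802 -0.1221  2.1704] [0.4186 0.5786 0.3417] [-0.089   0.169   0.0306] 0.0010212212411230142
```

View pics/c5.png

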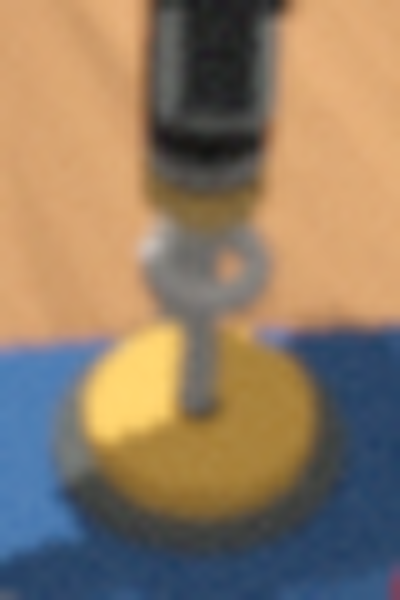

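The blank has sunk visibly: its top edge moved from row 305 to about 325 in the x10 crop. The rod covers the spot, upright through the eye. The net push is about 3.5 N (2.2 plus the 1.3 held weight), which is half travel, so I'm handing in.

```bash
python3 -c "
from plant import bot
print(bot.job_done())"
```

```text
the job is handed in; nothing more can be done
None
```

I handed the job in with the gripper holding the probe upright through the gold stand's eye, its tip on the black spot, pressing about 3.5 N (roughly half travel); no verdict came back.

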